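# Load two oil bottles into a caddy with lifting floors

## Task

Stand the two amber oil bottles upright in the grey four-cell caddy, one to a cell, each pressed down until the floor of its cell has sunk all the way to the bottom, and let go of them there. Only two of the four cell floors sink when pushed; the other two are locked, look just the same and must not be used, so find out by pressing. Leave the dropper bottle, the petri dish and the tip box where they are.

Things in the scene. Friction and masses are not known exactly. Their poses are not given: they have to be found in the camera images.
- oil_black_cap: loose amber oil bottle with a black cap, 30 to 65 g, standing on the desk. Round, 93 mm high: body 30 mm across up to 45 mm, shoulder narrowing to 17 mm at 60 mm, straight cap 21 mm across from 60 to 77 mm (the place to grip: fingertips then stay above the caddy's rim), nozzle tapering to a blunt tip at 93 mm. Origin: centre of the underside, z up along the axis
- oil_white_cap: loose amber oil bottle with a white cap, the same shape, size and weight as the black-capped one; origin: centre of the underside, z up along the axis
- caddy: fixed grey plastic caddy, 100 x 100 x 52 mm high, open at the top, a cross dividing it into 2 x 2 square cells, 38 mm wide inside, 50 mm between centres; outer walls 6 mm thick, cross 12 mm thick and 50 mm high. Origin: centre of the underside, on the desk; x, y along its sides, z up. In every cell lies a square metal floor plate, its top 30 mm above the caddy's underside at the start
- cell_1 (a point): centre of the mouth of a cell, at rim height (52 mm above the caddy's underside), at x -25, y +25 mm in the caddy's frame. Two of the four floor plates, any two, slide down 22 mm under a push of about 4 N, to a stop 8 mm above the caddy's underside, and stay where they are left (a bottle's weight does not move them); the other two do not move at all. Only a push shows which
- cell_2 (a point): centre of the mouth of a cell, at rim height, at x -25, y -25 mm in the caddy's frame; its floor either slides or is locked, as told for cell_1
- cell_3 (a point): centre of the mouth of a cell, at rim height, at x +25, y +25 mm in the caddy's frame; its floor either slides or is locked, as told for cell_1
- cell_4 (a point): centre of the mouth of a cell, at rim height, at x +25, y -25 mm in the caddy's frame; its floor either slides or is locked, as told for cell_1
- dropper: bystander: loose brown dropper bottle with a printed label and a black rubber bulb, 33 mm across, 102 mm high, standing among the oil bottles; fatter and taller than they are. Origin: centre of the underside
- petri: bystander: loose petri dish, 56 mm across, 15 mm high, lying on the desk on the robot's side of the caddy; origin: centre of the underside
- tip_box: bystander: loose blue box with a clear lid, 45 x 60 mm, 48 mm high, on the desk to the left of the caddy; origin: centre of the underside
Not all that is in view belongs to the job. What is shaped like the oil_white_cap but turquoise is not meant.

How it is judged:
By the outcome, as a careful person would: the job done as asked, in the order asked, and still so for the second after the job is handed in, with the robot touching nothing.
It also fails if it takes over 67 s, if anything falls off the work surface, if the arm or the gripper's body presses on something with over 40 N, if the wrist force passes 120 N, or if a joint passes its speed limit or range.

## Robot

A 6-joint arm with a two-finger parallel gripper is mounted at the origin on a cart in front of the work surface, level with it; the furniture and walls round the work are solid. World frame = base frame: x ahead of the robot, y to its left, z up, the work surface at z = 0. Lengths are in mm, angles in rad, forces in N, time in s.
With the tool pointing down it reaches from about 275 to 975 mm from the base axis. Payload 8.4 kg.
Tool frame: the origin (TCP) lies midway between the tips of the shut fingers; the grasp point (between the pads) lies 19 mm behind it (robot.tcp_to_grasp is the distance from the TCP to the grasp point, in mm); x points along the fingers, y is the direction in which the jaws open and shut, and the axes are right-handed (so a half turn about x gives the same grasp; the last joint's range is limited). The gripper opens to 92 mm and grips with 3 to 60 N. Pads are 20 mm wide; open, the fingers measure 128 mm over their backs; the gripper's body (75 mm by 189 mm) begins 69 mm behind the grasp point.
Start: joints at [-1.228, 0.353, 1.633, -0, 1.155, -0.002], TCP at [211.254, -588.217, 214.583] pointing down, gripper open.
Joint ranges: [-2.63, 2.63], [-0.92, 2.1], [0.06, 2.66], [-1.3, 4.44], [0, 2.69], [-3.02, 3.02]. Speed limits (rad/s): [2.22, 2.22, 2.79, 3.14, 3.14, 3.14].

## Interface

Orientations are given as [roll, pitch, yaw] about the fixed x, y, z axes, in that order (R = Rz(yaw) Ry(pitch) Rx(roll)).
In Python, from station import get_obs, cams, ticket, robot gives the robot as it stands. The module is installed in compiled form; this text tells all that it offers.
- The arm moves only by the tool carry_out, never from a script. Its argument "targets" is a list of rows, each an object of numbers: "dx", "dy", "dz": the shift along the tool's x, y, z in units of 50 mm (1.0 is 50 mm); "ax", "ay", "az": the turn, a rotation vector about the tool's x, y, z in rad; "gripper": the finger opening in mm, from 0 to 91.9. In form: [{"dx": .., "dy": .., "dz": .., "ax": .., "ay": .., "az": .., "gripper": ..}, ...]. A call has 1 to 10 rows; each row shifts and turns the pose as measured when the row begins, along the tool's axes as they then stand; what a row does not reach is not made up. A row lasts 1/10 s, in which the tool goes at most 50 mm and 8.59 degrees, less where a joint would pass 70% of its speed; a pose out of reach is approached as far as the arm can. A call is refused whole if a number of a shift passes 1 or a number of a turn 0.15, either way. A call with a gripper value outside its range is refused whole. The fingers move at their own pace and stop on an object; "newtons" is the grip in N (left out, the last holds). Time passes only in rows, so rows that do not move let the fingers close. It gives the time, the measured TCP pose, the force and the opening at its end, in the units of the state.
- get_obs(): the state, without advancing time (a new reading comes with each control period).
- cams.snapshot(name): name is "scene" or "side" or "wrist"; returns (picture, depth): 384x512x3 uint8, blue, green, red; 384x512 float32, mm along the optical axis (not along the pixel's ray), 0 where there is no reading.
- cams.camera_info(name): a dict with "camera_matrix" (3x3 intrinsics, pixels), "world_from_camera" (4x4, takes a point from camera to world coordinates). Camera axes: x right, y down, z forward; pixel columns grow to the right and rows downward; lengths in mm; the calibration is good to about 2 mm. A picture is of the moment at which its call begins: read the wrist's pose just before it. camera_info takes no time and is no camera call; for the wrist camera it gives the pose at the moment of the call.
- ticket.close_job(): hands the job in, once; it reports no verdict.
The state is a dict: "time": time; "joint_pos": joint angles; "joint_vel": joint speeds; "joint_efforts": joint torques, N m; "tcp_pos": TCP position; "tcp_rot": TCP orientation; "ft_force": force on the tool from outside, world axes, zero at the start; "torque": the same for the moment, N m; "gripper_width": finger opening in mm.
Only numpy, scipy, OpenCV 4.12 (cv2) and the standard library are available. Lean on these libraries where they do the work, as an engineer would, in place of code of your own. Each camera call takes 0.05 s, during which the arm holds its last target. There are 200 camera calls.

## Working session

There is one attempt and no reset: what is moved stays moved. The work goes in short steps, Python scripts to look and compute and a tool call to move; the robot and the scene stay as the last step left them, time stands still between calls to the robot, and variables do not carry over. Pictures are saved under pics/ and viewed, about 8 in all and at most 12, crops included, and the job is handed in when it is done.

Besides the shell and the picture viewer there is one more tool, called by a JSON object that holds its "method" and its "body", one argument or row to a line. carry_out: Moves the arm, as the interface text tells. Its arguments: {"type":"object","properties":{"targets":{"type":"array","items":{"type":"object","properties":{"dx":{"type":"number"},"dy":{"type":"number"},"dz":{"type":"number"},"ax":{"type":"number"},"ay":{"type":"number"},"az":{"type":"number"},"gripper":{"type":"number"}}}},"newtons":{"type":"number"}},"required":["targets"]}

```bash
mkdir -p pics
cat > h.py <<'E'
import numpy as np, cv2
from station import get_obs, cams, ticket, robot
def snap(n):
    i=cams.camera_info(n); p,d=cams.snapshot(n)
    return p,d,np.array(i["camera_matrix"]),np.array(i["world_from_camera"])
def cloud(d,K,T):
    v,u=np.mgrid[:d.shape[0],:d.shape[1]]
    c=np.stack([(u-K[0,2])/K[0,0]*d,(v-K[1,2])/K[1,1]*d,d,np.ones_like(d)],-1)
    w=(c@T.T)[...,:3]; w[d<=0]=np.nan
    return w
E
python3 - <<'E'
from h import *
o=get_obs(); print(o)
a=[]
for n in("scene","side"):
    p,d,K,T=snap(n); np.savez(n,p=p,d=d,K=K,T=T); a.append(p); print(n,K[0,0],T.round(3).tolist())
cv2.imwrite("pics/a.png",cv2.resize(np.hstack(a),(800,300)))
cv2.imwrite("pics/scene.png",cv2.resize(a[0],(800,600)))
E
```

```text
{'time': 0.0, 'joint_pos': array([-1.22839742e+00,  3.53632396e-01,  1.63414358e+00, -4.97029185e-07,
        1.15523073e+00, -2.35671081e-03]), 'joint_vel': array([-1.88329444e-03, -2.56918806e-04,  3.77785169e-05, -1.05579957e-03,
       -1.05554688e-03,  8.64684765e-04]), 'joint_efforts': array([ 1.12124937e-03, -5.93849874e+01, -3.34218085e+01,  6.99891569e-02,
        2.34592828e-02, -1.34769462e-04]), 'tcp_pos': array([ 211.0815915 , -587.72963084,  213.86951063]), 'tcp_rot': array([-1.57283166,  1.56938227,  1.91351681]), 'ft_force': array([-0.66019874,  0.23368977, -0.78395595]), 'torque': array([1.61551480e-02, 7.90716758e-05, 3.32497544e-03]), 'gripper_width': 91.8410431309822}
scene 409.6010425691042 [[0.724, -0.297, 0.622, -343.939], [-0.689, -0.284, 0.666, -846.217], [-0.021, -0.912, -0.411, 605.547], [0.0, 0.0, 0.0, 1.0]]
side 372.4017371295306 [[-0.969, -0.132, 0.208, 282.141], [-0.246, 0.551, -0.798, 887.013], [-0.009, -0.824, -0.566, 684.529], [0.0, 0.0, 0.0, 1.0]]
```

View pics/scene.png

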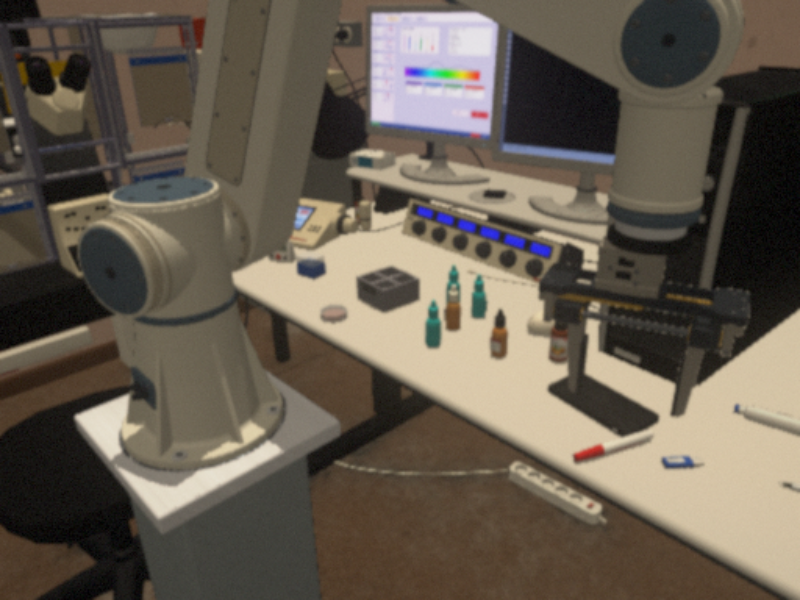

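View pics/a.png

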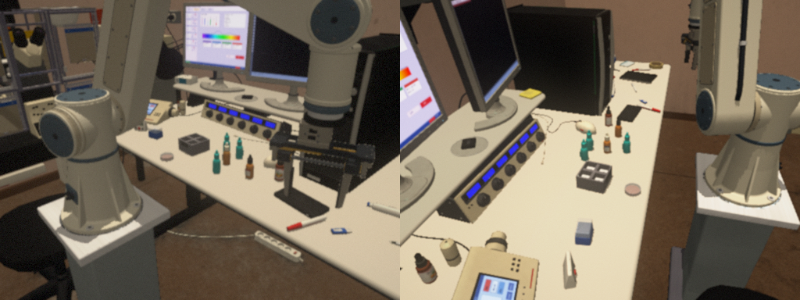

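The scene view (800×600) shows the caddy at (388,288), the petri dish at (333,313) and the tip box at (311,267). Candidates:
- Amber at (453,310), probably the white cap
- Amber/brown at (499,335), dark top
- Brown with label at (558,340)
- Turquoise at (433,325), (454,280) and (479,297)

I'll crop in on these and measure them.

Run:
```python
from h import *
S=np.load("scene.npz");D=np.load("side.npz")
def crop(p,u0,u1,v0,v1): return cv2.resize(p[v0:v1,u0:u1],(800,300),interpolation=cv2.INTER_CUBIC)
p=S["p"];q=D["p"]
cv2.imwrite("pics/c.png",np.vstack([crop(p,220,400,160,238),crop(q,200,360,125,255)]))
for n,Z in(("scene",S),("side",D)):
    w=cloud(Z["d"],Z["K"],Z["T"]); P=Z["p"]
    np.save(n+"_w",w)
    # objects: 12<z<130 on the desk, cluster in xy top-down
    x,y,z=w[...,0],w[...,1],w[...,2]
    m=(z>8)&(z<130)&(x>150)&(x<800)&(y>-520)&(y<400)
    k,l,s,c=cv2.connectedComponentsWithStats(m.astype(np.uint8))
    print(n)
    for i in range(1,k):
        if s[i,4]<25: continue
        mm=l==i
        print(s[i].tolist(),"x",np.percentile(x[mm],[2,50,98]).round(),"y",np.percentile(y[mm],[2,50,98]).round(),"z",np.percentile(z[mm],[2,98]).round(),"bgr",np.median(P[mm],0))
```

```text
scene
[276, 146, 8, 9, 45] x [788. 796. 800.] y [233. 250. 271.] z [30. 62.] bgr [45. 51. 55.]
[288, 150, 11, 12, 70] x [785. 795. 800.] y [157. 173. 198.] z [14. 63.] bgr [47.5 52.  58. ]
[303, 154, 49, 27, 486] x [777. 792. 800.] y [-83.   1. 110.] z [10. 62.] bgr [60.5 75.  83.5]
[190, 160, 19, 17, 252] x [447. 459. 494.] y [328. 344. 385.] z [ 9. 53.] bgr [93.5 89.  88. ]
[284, 169, 11, 41, 334] x [490. 503. 589.] y [-89. -74.   2.] z [11. 93.] bgr [ 89. 107. 109.]
[228, 170, 41, 28, 829] x [452. 494. 553.] y [ 67. 104. 170.] z [10. 55.] bgr [62. 68. 74.]
[299, 172, 13, 30, 216] x [565. 574. 735.] y [-93. -82.  69.] z [ 9. 91.] bgr [ 92.5 104.   55. ]
[272, 192, 11, 29, 232] x [413. 420. 436.] y [-109. -100.  -83.] z [10. 91.] bgr [ 88.5 100.5  54.5]
[205, 195, 17, 10, 144] x [339. 360. 389.] y [108. 129. 160.] z [ 8. 20.] bgr [124.5 143.  162. ]
[383, 194, 60, 16, 387] x [590. 607. 620.] y [-490. -421. -346.] z [ 95. 129.] bgr [28. 32. 35.]
[314, 197, 11, 30, 245] x [469. 478. 492.] y [-222. -213. -200.] z [10. 92.] bgr [ 58.  85. 111.]
[338, 198, 26, 32, 414] x [533. 545. 616.]
[... 602 characters left out ...]
 12.] z [10. 85.] bgr [116. 139. 115.]
[122, 164, 66, 81, 924] x [776. 792. 800.] y [-97.  97. 269.] z [ 9. 59.] bgr [57. 66. 73.]
[261, 170, 9, 25, 184] x [488. 500. 513.] y [-74. -62. -54.] z [ 9. 89.] bgr [ 90.  115.5 141. ]
[285, 170, 11, 25, 190] x [411. 424. 441.] y [-93. -82. -74.] z [10. 89.] bgr [ 92. 108.  56.]
[225, 206, 47, 40, 1379] x [450. 499. 552.] y [ 74. 133. 176.] z [10. 52.] bgr [73. 83. 92.]
[288, 234, 21, 17, 270] x [337. 363. 388.] y [114. 142. 166.] z [ 9. 16.] bgr [136.  158.  192.5]
[105, 249, 11, 15, 109] x [791. 796. 800.] y [318. 335. 351.] z [28. 53.] bgr [48. 55. 60.]
[224, 279, 24, 33, 654] x [445. 465. 488.] y [338. 379. 394.] z [10. 49.] bgr [148. 148. 148.]
```

View pics/c.png

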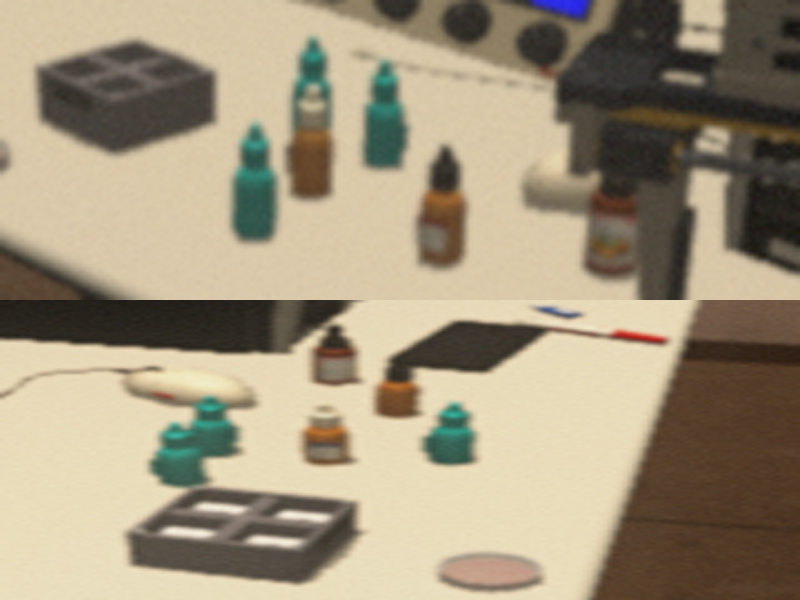

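In the crop, the white-capped amber bottle stands among the turquoise ones (scene px about 290,190). The black-capped one is at about (319,213), and the fatter dropper with a label at about (357,218). Next I'll fit precise poses.

Run:
```python
from h import *
from scipy.optimize import least_squares
ws={n:np.load(n+"_w.npy") for n in("scene","side")}
def circ(n,c,zr,r,rad=26):
    w=ws[n].reshape(-1,3); m=(w[:,2]>zr[0])&(w[:,2]<zr[1])&(np.hypot(*(w[:,:2]-c).T)<rad); p=w[m,:2]
    if len(p)<8: return n,len(p)
    f=lambda q:np.hypot(*(p-q).T)-r
    s=least_squares(f,c,loss="soft_l1",f_scale=1.5); return n,len(p),s.x.round(1),np.abs(f(s.x)).mean().round(2)
for nm,c in(("white",(502,-68)),("black",(482,-206)),("tq1",(425,-95)),("tq2",(585,-75)),("tq3",(575,-40))):
    for n in ws: print(nm,circ(n,c,(8,42),15),circ(n,c,(61,76),10.5))
for n in ws: print("dropper",circ(n,(545,-292),(8,50),16.5))
for n,w in ws.items():
    w=w.reshape(-1,3); m=(np.abs(w[:,0]-500)<90)&(np.abs(w[:,1]-122)<90)&(w[:,2]>46)&(w[:,2]<58)
    p=w[m]; print(n,"rim z",np.median(p[:,2]),cv2.minAreaRect(p[:,:2].astype(np.float32)))
    m=(np.abs(w[:,0]-500)<90)&(np.abs(w[:,1]-122)<90)&(w[:,2]>10)&(w[:,2]<60)
    print(cv2.minAreaRect(w[m][:,:2].astype(np.float32)))
    m=(np.abs(w[:,0]-500)<200)&(np.abs(w[:,1])<200)&(np.abs(w[:,2])<8); print("desk",np.median(w[m][:,2]))
```

```text
white ('scene', 104, array([505.8, -72.9]), np.float64(1.51)) ('scene', 28, array([506.8, -73.8]), np.float64(1.23))
white ('side', 80, array([502.7, -71.3]), np.float64(1.58)) ('side', 30, array([503.2, -72.6]), np.float64(0.99))
black ('scene', 108, array([ 485.1, -206. ]), np.float64(1.32)) ('scene', 30, array([ 486.3, -206.6]), np.float64(0.98))
black ('side', 77, array([ 483.1, -205. ]), np.float64(1.13)) ('side', 25, array([ 483.7, -205. ]), np.float64(1.68))
tq1 ('scene', 103, array([428.9, -92.8]), np.float64(1.11)) ('scene', 32, array([429.5, -92.9]), np.float64(1.44))
tq1 ('side', 89, array([425.8, -91.5]), np.float64(1.43)) ('side', 27, array([424.7, -93.1]), np.float64(1.4))
tq2 ('scene', 92, array([581.4, -76.5]), np.float64(1.68)) ('scene', 23, array([581.6, -75.1]), np.float64(1.49))
tq2 ('side', 73, array([577.9, -74.5]), np.float64(1.36)) ('side', 28, array([578.3, -74.3]), np.float64(1.16))
tq3 ('scene', 4) ('scene', 4)
tq3 ('side', 51, array([575.3, -46.4]), np.float64(1.95)) ('side', 11, array([578.7, -73.5]), np.float64(0.87))
dropper ('scene', 151, array([ 550.9, -292.5]), np.float64(1.13))
dropper ('side', 87, array([ 546.9, -290.8]), np.float64(1.42))
scene rim z 51.91986683911489 ((504.2264709472656, 118.9617919921875), (105.28759002685547, 105.38269805908203), 86.04256439208984)
((503.9919128417969, 118.88851928710938), (105.42764282226562, 105.79962158203125), 85.75582885742188)
desk 2.429693310719472
side rim z 49.275465058817474 ((502.0806579589844, 123.22236633300781), (102.2966079711914, 104.69123840332031), 86.16722869873047)
((502.04840087890625, 123.45706939697266), (103.4756851196289, 104.64244842529297), 85.63826751708984)
desk -1.153139892332888
```

```bash
cat >> h.py <<'E'
from scipy.spatial.transform import Rotation as Ro
def go(x,y,z,yj=None):
    """needed shift (units of 50 mm, tool axes now) to x,y,z; turn vector to point down with jaws along world angle yj (deg, mod 180)"""
    o=get_obs(); R=Ro.from_euler("xyz",o["tcp_rot"]).as_matrix(); p=o["tcp_pos"]
    s=R.T@(np.array([x,y,z])-p)/50
    print("t %.1f"%o["time"],"tcp",p.round(1),"F",o["ft_force"].round(1),"w %.1f"%o["gripper_width"],"j6 %.2f"%o["joint_pos"][5],"jaw %.1f"%np.degrees(np.arctan2(R[1,1],R[0,1])))
    print("shift",s.round(3),"dist",np.linalg.norm(s)*50)
    if yj is not None:
        b=None
        for k in(0,180):
            a=np.radians(yj+k); Y=np.array([np.cos(a),np.sin(a),0]);X=np.array([0,0,-1.])
            v=Ro.from_matrix(R.T@np.stack([X,Y,np.cross(X,Y)],1)).as_rotvec()
            if b is None or np.linalg.norm(v)<np.linalg.norm(b): b=v
        print("turn",b.round(3))
E
python3 -c "
from h import *
go(485,-206,170,-4)
go(485,-206,170,86)"
```

```text
t 0.1 tcp [ 211.1 -587.8  213.9] F [ 0.1 -0.1 -0.5] w 91.9 j6 -0.00 jaw -70.2
shift [ 0.885 -5.334 -7.737] dist 471.9414336364692
turn [-1.156e+00 -1.000e-03  1.000e-03]
t 0.1 tcp [ 211.1 -587.8  213.9] F [ 0.1 -0.1 -0.5] w 91.9 j6 -0.00 jaw -70.2
shift [ 0.885 -5.334 -7.737] dist 471.9414336364692
turn [0.415 0.    0.001]
```

{"method": "carry_out", "body": {
  "targets": [
    {"dx": 0.09, "dy": -0.53, "dz": -0.77, "gripper": 60},
    {"dx": 0.09, "dy": -0.53, "dz": -0.77},
    {"dx": 0.09, "dy": -0.53, "dz": -0.77},
    {"dx": 0.09, "dy": -0.53, "dz": -0.77},
    {"dx": 0.09, "dy": -0.53, "dz": -0.77},
    {"dx": 0.09, "dy": -0.53, "dz": -0.77},
    {"dx": 0.09, "dy": -0.53, "dz": -0.77},
    {"dx": 0.09, "dy": -0.53, "dz": -0.77},
    {"dx": 0.09, "dy": -0.53, "dz": -0.77},
    {"dx": 0.09, "dy": -0.53, "dz": -0.77}
  ]
}}

```text
invalid input at $.targets[0]: expected keys dx, dy, dz, ax, ay, az, gripper
```

{"method": "carry_out", "body": {
  "targets": [
    {"ax": -0.145},
    {"ax": -0.145},
    {"ax": -0.145},
    {"ax": -0.145},
    {"ax": -0.145},
    {"ax": -0.145},
    {"ax": -0.145},
    {"ax": -0.145},
    {}
  ]
}}

```text
invalid input at $.targets[0]: expected keys dx, dy, dz, ax, ay, az, gripper
```

Run:
```python
from h import *
go(485,-206,170,-4)
p,d,K,T=snap("wrist"); np.savez("w1",p=p,d=d,K=K,T=T); cv2.imwrite("pics/w1.png",p)
print(T.round(2).tolist(),K[0,0])
```

```text
t 0.1 tcp [ 211.1 -587.8  213.9] F [ 0.1 -0.1 -0.5] w 91.9 j6 -0.00 jaw -70.2
shift [ 0.885 -5.334 -7.737] dist 471.9414336364692
turn [-1.156e+00 -1.000e-03  1.000e-03]
[[0.34, -0.91, -0.25, 280.84], [-0.94, -0.33, -0.09, -563.53], [-0.0, 0.26, -0.97, 384.43], [0.0, 0.0, 0.0, 1.0]] 288.3734829940888
```

View pics/w1.png

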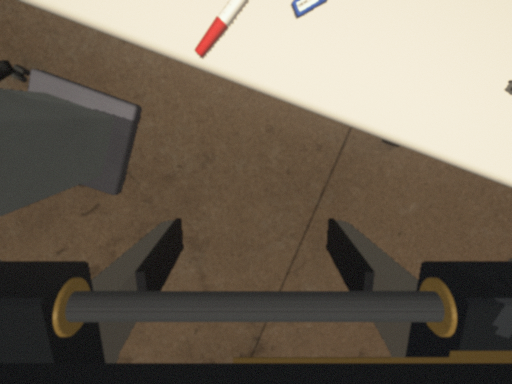

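All seven keys are required in each row. The wrist view shows the fingertips at about (180,240) and (330,240), with the desk edge ahead.

{"method": "carry_out", "body": {
  "targets": [
    {"dx": 0.09, "dy": -0.53, "dz": -0.77, "ax": 0, "ay": 0, "az": 0, "gripper": 60},
    {"dx": 0.09, "dy": -0.53, "dz": -0.77, "ax": 0, "ay": 0, "az": 0, "gripper": 60},
    {"dx": 0.09, "dy": -0.53, "dz": -0.77, "ax": 0, "ay": 0, "az": 0, "gripper": 60},
    {"dx": 0.09, "dy": -0.53, "dz": -0.77, "ax": 0, "ay": 0, "az": 0, "gripper": 60},
    {"dx": 0.09, "dy": -0.53, "dz": -0.77, "ax": 0, "ay": 0, "az": 0, "gripper": 60},
    {"dx": 0.09, "dy": -0.53, "dz": -0.77, "ax": 0, "ay": 0, "az": 0, "gripper": 60},
    {"dx": 0.09, "dy": -0.53, "dz": -0.77, "ax": 0, "ay": 0, "az": 0, "gripper": 60},
    {"dx": 0.09, "dy": -0.53, "dz": -0.77, "ax": 0, "ay": 0, "az": 0, "gripper": 60},
    {"dx": 0.09, "dy": -0.53, "dz": -0.77, "ax": 0, "ay": 0, "az": 0, "gripper": 60},
    {"dx": 0.09, "dy": -0.53, "dz": -0.77, "ax": 0, "ay": 0, "az": 0, "gripper": 60}
  ]
}}

```text
time: 1.15
tcp_pos: [490.2, -199.7, 166.2]
tcp_rot: [1.176, 1.569, -1.63]
ft_force: [0.3, -1.4, -0.4]
gripper_width: 60.1
```

{"method": "carry_out", "body": {
  "targets": [
    {"dx": 0, "dy": 0, "dz": 0, "ax": -0.145, "ay": 0, "az": 0, "gripper": 60},
    {"dx": 0, "dy": 0, "dz": 0, "ax": -0.145, "ay": 0, "az": 0, "gripper": 60},
    {"dx": 0, "dy": 0, "dz": 0, "ax": -0.145, "ay": 0, "az": 0, "gripper": 60},
    {"dx": 0, "dy": 0, "dz": 0, "ax": -0.145, "ay": 0, "az": 0, "gripper": 60},
    {"dx": 0, "dy": 0, "dz": 0, "ax": -0.145, "ay": 0, "az": 0, "gripper": 60},
    {"dx": 0, "dy": 0, "dz": 0, "ax": -0.145, "ay": 0, "az": 0, "gripper": 60},
    {"dx": 0, "dy": 0, "dz": 0, "ax": -0.145, "ay": 0, "az": 0, "gripper": 60},
    {"dx": 0, "dy": 0, "dz": 0, "ax": -0.145, "ay": 0, "az": 0, "gripper": 60},
    {"dx": 0, "dy": 0, "dz": 0, "ax": 0, "ay": 0, "az": 0, "gripper": 60}
  ]
}}

```text
time: 2.05
tcp_pos: [492.6, -191.7, 163.6]
tcp_rot: [-1.9, 1.567, 2.777]
ft_force: [0.2, 0.0, 0.1]
gripper_width: 59.9
```

Run:
```python
from h import *
go(485,-206,170,-4)
p,d,K,T=snap("wrist"); np.savez("w1",p=p,d=d,K=K,T=T); cv2.imwrite("pics/w2.png",p)
```

```text
t 2.0 tcp [ 492.6 -191.7  163.6] F [0.2 0.  0.1] w 59.9 j6 -0.34 jaw -2.0
shift [-0.127 -0.143  0.292] dist 17.456593729185567
turn [ 0.035 -0.001  0.004]
```

View pics/w2.png

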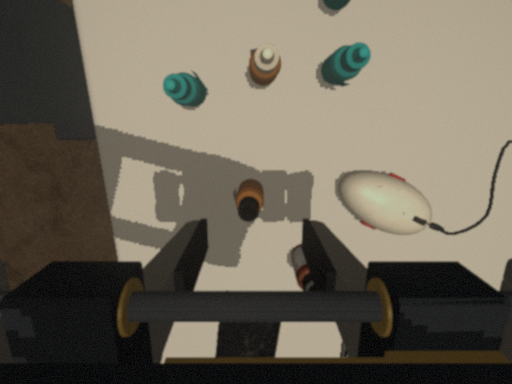

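The wrist view shows the black-capped bottle at (249,200), the white-capped one at (265,60), turquoise ones at (183,88), (347,62) and (335,2), and the dropper at (305,270).

```bash
cat >> h.py <<'E'
from scipy.optimize import least_squares
def fit(w,c,zr,r,rad=26):
    w=w.reshape(-1,3); m=(w[:,2]>zr[0])&(w[:,2]<zr[1])&(np.hypot(*(w[:,:2]-c).T)<rad); p=w[m,:2]
    if len(p)<8: return len(p)
    f=lambda q:np.hypot(*(p-q).T)-r
    s=least_squares(f,c,loss="soft_l1",f_scale=1.5); return len(p),s.x.round(1),np.abs(f(s.x)).mean().round(2)
E
python3 - <<'E'
from h import *
Z=np.load("w1.npz"); w=cloud(Z["d"],Z["K"],Z["T"])
for c in((485,-206),(504,-72)):
    print(fit(w,c,(8,42),15),fit(w,c,(61,74),10.5))
    q=w.reshape(-1,3); m=(np.hypot(*(q[:,:2]-c).T)<20)
    t=m&(q[:,2]>86)&(q[:,2]<100); print("tip",t.sum(),np.median(q[t],0).round(1), "cap-top",np.median(q[m&(q[:,2]>74)&(q[:,2]<80)],0).round(1))
m=(np.abs(q[:,0]-480)<100)&(np.abs(q[:,1]+140)<100)&(np.abs(q[:,2])<8); print("desk",np.median(q[m][:,2]))
go(485,-206,58,-4)
E
```

```text
(202, array([ 486.5, -206.4]), np.float64(0.45)) (86, array([ 486.4, -206.7]), np.float64(0.17))
tip 98 [ 486.6 -204.9   91.9] cap-top [ 486.8 -202.7   78.7]
(118, array([505.4, -73.5]), np.float64(0.74)) (65, array([506.8, -73.5]), np.float64(0.15))
tip 134 [506.7 -74.5  92. ] cap-top [507.  -76.2  78.7]
desk 0.33735873046015286
t 2.1 tcp [ 492.6 -191.7  163.6] F [-0.5  0.3 -0.2] w 60.0 j6 -0.33 jaw -2.3
shift [ 2.112 -0.133  0.295] dist 106.85917597498708
turn [ 0.03  -0.001  0.004]
```

{"method": "carry_out", "body": {
  "targets": [
    {"dx": 0, "dy": -0.12, "dz": 0.3, "ax": 0.03, "ay": 0, "az": 0, "gripper": 60},
    {"dx": 0, "dy": 0, "dz": 0, "ax": 0, "ay": 0, "az": 0, "gripper": 50},
    {"dx": 0.7, "dy": 0, "dz": 0, "ax": 0, "ay": 0, "az": 0, "gripper": 50},
    {"dx": 0, "dy": 0, "dz": 0, "ax": 0, "ay": 0, "az": 0, "gripper": 50}
  ]
}}

```text
time: 2.5
tcp_pos: [486.5, -206.3, 128.5]
tcp_rot: [-2.062, 1.568, 2.565]
ft_force: [-0.6, -0.2, -0.2]
gripper_width: 50.1
```

```bash
python3 -c "
from h import *
go(486.4,-206.6,58,-4)"
```

```text
t 2.5 tcp [ 486.5 -206.3  128.5] F [-0.6 -0.2 -0.2] w 50.1 j6 -0.32 jaw -4.9
shift [1.41e+00 1.00e-03 8.00e-03] dist 70.50287615969503
turn [-0.016 -0.001  0.002]
```

Accurate. Descend, grip, and lift a little as a check.

{"method": "carry_out", "body": {
  "targets": [
    {"dx": 0.5, "dy": 0, "dz": 0, "ax": 0, "ay": 0, "az": 0, "gripper": 50},
    {"dx": 0.5, "dy": 0, "dz": 0, "ax": 0, "ay": 0, "az": 0, "gripper": 50},
    {"dx": 0.39, "dy": 0, "dz": 0, "ax": 0, "ay": 0, "az": 0, "gripper": 50},
    {"dx": 0, "dy": 0, "dz": 0, "ax": 0, "ay": 0, "az": 0, "gripper": 50},
    {"dx": 0, "dy": 0, "dz": 0, "ax": 0, "ay": 0, "az": 0, "gripper": 15},
    {"dx": 0, "dy": 0, "dz": 0, "ax": 0, "ay": 0, "az": 0, "gripper": 15},
    {"dx": 0, "dy": 0, "dz": 0, "ax": 0, "ay": 0, "az": 0, "gripper": 15},
    {"dx": 0, "dy": 0, "dz": 0, "ax": 0, "ay": 0, "az": 0, "gripper": 15},
    {"dx": 0, "dy": 0, "dz": 0, "ax": 0, "ay": 0, "az": 0, "gripper": 15}
  ],
  "newtons": 30
}}

```text
time: 3.4
tcp_pos: [492.7, -206.5, 66.3]
tcp_rot: [1.449, 1.564, -0.215]
ft_force: [-0.3, -0.3, 0.0]
gripper_width: 19.3
```

```bash
python3 -c "
from h import *
go(503,0,160,-4)"
```

```text
t 3.4 tcp [ 492.7 -206.5   66.3] F [-0.3 -0.3  0. ] w 19.3 j6 -0.31 jaw -5.4
shift [-1.878 -0.167 -4.129] dist 226.94898605899542
turn [-0.024  0.001 -0.007]
```

Run:
```python
from h import *
p,d,K,T=snap("side"); q,e,K2,T2=snap("scene")
go(486.4,-206.6,58,-4)
cv2.imwrite("pics/e.png",np.hstack([cv2.resize(p[110:190,220:320],(400,320),interpolation=2),cv2.resize(q[140:220,270:370],(400,320),interpolation=2)]))
```

```text
t 3.5 tcp [ 492.5 -206.4   66.1] F [-0.3  0.2 -0.7] w 19.2 j6 -0.31 jaw -5.4
shift [ 0.161 -0.122  0.015] dist 10.141847721208306
turn [-0.024  0.001 -0.007]
```

View pics/e.png

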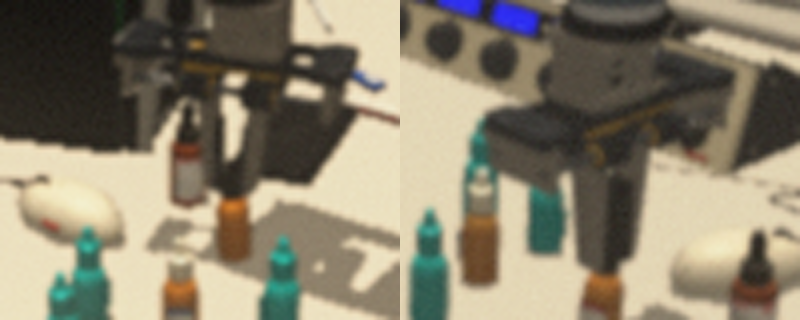

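Run:
```python
from h import *
for n in("scene","side"):
    p,d,K,T=snap(n); w=cloud(d,K,T); np.save("q_"+n,w)
    for zr in((8,25),(25,42)): print(n,zr,fit(w,(488,-206),zr,15,30))
    q=w.reshape(-1,3); m=(np.hypot(*(q[:,:2]-(490,-206)).T)<22)&(q[:,2]>3); 
    print(q[m][:,2].min())
```

```text
scene (8, 25) (55, array([ 488.1, -206.1]), np.float64(1.24))
scene (25, 42) (58, array([ 488.4, -206.6]), np.float64(1.47))
3.039950094788651
side (8, 25) (36, array([ 485.1, -204.9]), np.float64(1.68))
side (25, 42) (36, array([ 486.9, -205.3]), np.float64(1.35))
3.0546664863579736
```

{"method": "carry_out", "body": {
  "targets": [
    {"dx": 0, "dy": 0, "dz": 0, "ax": 0, "ay": 0, "az": 0, "gripper": 50},
    {"dx": 0, "dy": 0, "dz": 0, "ax": 0, "ay": 0, "az": 0, "gripper": 50},
    {"dx": 0, "dy": 0, "dz": 0, "ax": 0, "ay": 0, "az": 0, "gripper": 50}
  ]
}}

```text
time: 3.9
tcp_pos: [492.1, -206.3, 65.6]
tcp_rot: [1.502, 1.565, -0.162]
ft_force: [-0.1, 0.3, 0.2]
gripper_width: 41.0
```

{"method": "carry_out", "body": {
  "targets": [
    {"dx": -0.6, "dy": 0, "dz": 0, "ax": 0, "ay": 0, "az": 0, "gripper": 50},
    {"dx": -0.6, "dy": 0, "dz": 0, "ax": 0, "ay": 0, "az": 0, "gripper": 50},
    {"dx": -0.6, "dy": 0, "dz": -0.2, "ax": 0, "ay": 0, "az": 0, "gripper": 50},
    {"dx": 0, "dy": 0, "dz": 0, "ax": 0, "ay": 0, "az": 0, "gripper": 50},
    {"dx": 0, "dy": 0, "dz": 0, "ax": 0, "ay": 0, "az": 0, "gripper": 50}
  ]
}}

```text
time: 4.4
tcp_pos: [491.6, -195.7, 157.4]
tcp_rot: [1.752, 1.568, 0.088]
ft_force: [0.0, 1.0, 0.7]
gripper_width: 49.7
```

Run:
```python
from h import *
p,d,K,T=snap("wrist"); w=cloud(d,K,T)
print(fit(w,(488,-206),(8,42),15),fit(w,(488,-206),(61,74),10.5))
q=w.reshape(-1,3);m=(np.hypot(*(q[:,:2]-(488,-206)).T)<30); print(np.nanmax(q[m&(q[:,2]<110)][:,2]))
cv2.imwrite("pics/w3.png",p)
go(488,-206,62,-4)
```

```text
(204, array([ 486.7, -206.4]), np.float64(0.48)) (89, array([ 486.6, -206.8]), np.float64(0.17))
94.01922586325267
t 4.5 tcp [ 491.8 -195.8  157.4] F [-0.4 -0.2  0.1] w 49.9 j6 -0.29 jaw -5.4
shift [ 1.907 -0.061  0.211] dist 95.97426739910773
turn [-0.024 -0.001 -0.003]
```

View pics/w3.png

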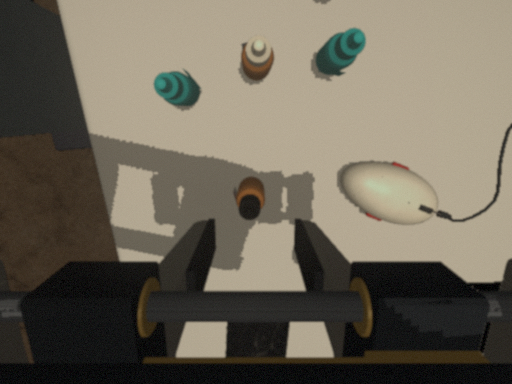

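The bottle is upright at the same spot, (486.6,-206.6). The bad grip was 6 mm off-centre. I'll descend again and check the pose before closing.

{"method": "carry_out", "body": {
  "targets": [
    {"dx": 0, "dy": -0.1, "dz": 0.22, "ax": -0.02, "ay": 0, "az": 0, "gripper": 50},
    {"dx": 0, "dy": 0, "dz": 0, "ax": 0, "ay": 0, "az": 0, "gripper": 50},
    {"dx": 0.5, "dy": 0, "dz": 0, "ax": 0, "ay": 0, "az": 0, "gripper": 50},
    {"dx": 0.5, "dy": 0, "dz": 0, "ax": 0, "ay": 0, "az": 0, "gripper": 50},
    {"dx": 0.5, "dy": 0, "dz": 0, "ax": 0, "ay": 0, "az": 0, "gripper": 50},
    {"dx": 0, "dy": 0, "dz": 0, "ax": 0, "ay": 0, "az": 0, "gripper": 50}
  ]
}}

```text
time: 5.05
tcp_pos: [483.9, -205.5, 75.4]
tcp_rot: [-2.474, 1.567, 2.161]
ft_force: [-0.0, -0.4, 0.9]
gripper_width: 49.8
```

```bash
python3 -c "
from h import *
go(486.6,-206.6,60,-4)"
```

```text
t 5.0 tcp [ 483.9 -205.5   75.4] F [-0.  -0.4  0.9] w 49.8 j6 -0.33 jaw -4.5
shift [0.307 0.057 0.019] dist 15.648222722173088
turn [-0.008 -0.003  0.002]
```

{"method": "carry_out", "body": {
  "targets": [
    {"dx": 0.15, "dy": 0.06, "dz": 0.02, "ax": 0, "ay": 0, "az": 0, "gripper": 50},
    {"dx": 0.14, "dy": 0, "dz": 0, "ax": 0, "ay": 0, "az": 0, "gripper": 50},
    {"dx": 0, "dy": 0, "dz": 0, "ax": 0, "ay": 0, "az": 0, "gripper": 50},
    {"dx": 0, "dy": 0, "dz": 0, "ax": 0, "ay": 0, "az": 0, "gripper": 50}
  ]
}}

```text
time: 5.45
tcp_pos: [487.9, -206.8, 60.7]
tcp_rot: [-2.555, 1.567, 2.078]
ft_force: [-0.0, 0.1, 0.3]
gripper_width: 49.9
```

```bash
python3 -c "
from h import *
go(486.6,-206.6,60,-4)"
```

```text
t 5.5 tcp [ 487.9 -206.8   60.7] F [-0.   0.1  0.3] w 49.9 j6 -0.33 jaw -4.5
shift [ 0.015 -0.027 -0.002] dist 1.5455426274889157
turn [-0.009 -0.003  0.002]
```

{"method": "carry_out", "body": {
  "targets": [
    {"dx": 0.03, "dy": -0.027, "dz": 0, "ax": 0, "ay": 0, "az": 0, "gripper": 50},
    {"dx": 0, "dy": 0, "dz": 0, "ax": 0, "ay": 0, "az": 0, "gripper": 28},
    {"dx": 0, "dy": 0, "dz": 0, "ax": 0, "ay": 0, "az": 0, "gripper": 28},
    {"dx": 0, "dy": 0, "dz": 0, "ax": 0, "ay": 0, "az": 0, "gripper": 28}
  ],
  "newtons": 20
}}

```text
time: 5.85
tcp_pos: [487.5, -207.1, 60.9]
tcp_rot: [2.639, 1.569, 0.989]
ft_force: [0.0, 0.1, -0.8]
gripper_width: 28.7
```

{"method": "carry_out", "body": {
  "targets": [
    {"dx": 0, "dy": 0, "dz": 0, "ax": 0, "ay": 0, "az": 0, "gripper": 15},
    {"dx": 0, "dy": 0, "dz": 0, "ax": 0, "ay": 0, "az": 0, "gripper": 15},
    {"dx": 0, "dy": 0, "dz": 0, "ax": 0, "ay": 0, "az": 0, "gripper": 15}
  ],
  "newtons": 20
}}

```text
time: 6.15
tcp_pos: [487.6, -207.2, 61.2]
tcp_rot: [2.461, 1.569, 0.811]
ft_force: [-0.3, 0.3, -1.6]
gripper_width: 19.4
```

```bash
python3 -c "
from h import *
go(486.6,-206.6,160,-4)"
```

```text
t 6.2 tcp [ 487.6 -207.2   61.2] F [-0.3  0.3 -1.6] w 19.4 j6 -0.33 jaw -4.5
shift [-1.977 -0.018 -0.014] dist 98.83880412546301
turn [-0.009 -0.002 -0.001]
```

{"method": "carry_out", "body": {
  "targets": [
    {"dx": -0.3, "dy": 0, "dz": 0, "ax": 0, "ay": 0, "az": 0, "gripper": 15},
    {"dx": -0.6, "dy": 0, "dz": 0, "ax": 0, "ay": 0, "az": 0, "gripper": 15},
    {"dx": -0.7, "dy": 0, "dz": 0, "ax": 0, "ay": 0, "az": 0, "gripper": 15},
    {"dx": -0.7, "dy": 0, "dz": 0, "ax": 0, "ay": 0, "az": 0, "gripper": 15},
    {"dx": 0, "dy": 0, "dz": -0.6, "ax": 0, "ay": 0, "az": 0, "gripper": 15},
    {"dx": 0, "dy": 0, "dz": -0.8, "ax": 0, "ay": 0, "az": 0, "gripper": 15},
    {"dx": 0, "dy": 0, "dz": -0.8, "ax": 0, "ay": 0, "az": 0, "gripper": 15},
    {"dx": 0, "dy": 0, "dz": -0.8, "ax": 0, "ay": 0, "az": 0, "gripper": 15},
    {"dx": 0, "dy": 0, "dz": -0.6, "ax": 0, "ay": 0, "az": 0, "gripper": 15},
    {"dx": 0, "dy": 0, "dz": 0, "ax": 0, "ay": 0, "az": 0, "gripper": 15}
  ]
}}

```text
time: 7.15
tcp_pos: [502.2, -22.7, 181.6]
tcp_rot: [2.387, 1.567, 0.733]
ft_force: [0.4, 0.5, 0.2]
gripper_width: 19.5
```

Run:
```python
from h import *
p,d,K,T=snap("wrist"); np.savez("w4",p=p,d=d,K=K,T=T)
cv2.imwrite("pics/w4.png",p)
w=cloud(d,K,T).reshape(-1,3)
m=(np.abs(w[:,0]-503)<80)&(np.abs(w[:,1]-121)<80)&(w[:,2]>46)&(w[:,2]<58); q=w[m]
print(m.sum(),np.median(q[:,2]),q.min(0),q.max(0),cv2.minAreaRect(q[:,:2].astype(np.float32)))
go(500,100,180,-4)
```

```text
4283 50.63819120486954 [452.28756064  67.08449529  46.05591728] [559.50673273 156.78933857  54.58459732] ((505.257080078125, 111.83784484863281), (82.33966064453125, 104.6565933227539), 84.83981323242188)
t 7.2 tcp [502.1 -23.9 181.5] F [-0.3 -0.3 -0. ] w 19.5 j6 0.03 jaw -4.8
shift [ 0.034 -0.247 -2.466] dist 123.93567610759624
turn [-0.013 -0.002 -0.002]
```

View pics/w4.png

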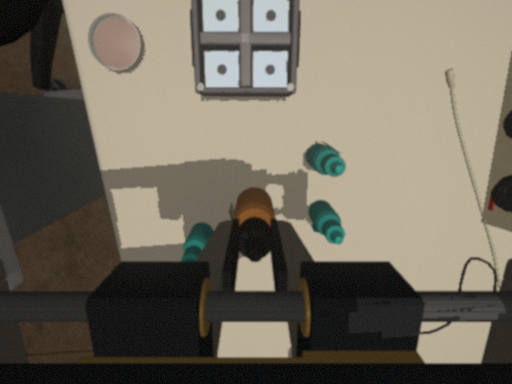

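The wrist view shows the bottle held upright at (254,220). The caddy is at the top of the image, with its plate centre marks near (222,70), (270,70), (221,15) and (270,15). I'll deproject those marks.

Run:
```python
from h import *
Z=np.load("w4.npz"); p,d,K,T=[Z[k] for k in"pdKT"]; W=cloud(d,K,T)
g=cv2.cvtColor(p,cv2.COLOR_BGR2GRAY)
H=[]
for u,v in((222,70),(270,70),(221,15),(270,15)):
    s=g[v-9:v+10,u-9:u+10] if v>9 else g[:v+10,u-9:u+10]
    m=(s<np.median(s)-40).astype(np.uint8); k,l,st,c=cv2.connectedComponentsWithStats(m)
    i=1+np.argmin([abs(c[j]-9).sum() for j in range(1,k)]); uu,vv=c[i]+(u-9,max(v-9,0))
    r=T[:3,:3]@np.array([(uu-K[0,2])/K[0,0],(vv-K[1,2])/K[1,1],1]); X=T[:3,3]+r*(30-T[2,3])/r[2]
    H.append(X[:2]); print((uu.round(1),vv.round(1)),st[i,4],X.round(1),"depth z",np.nanmedian(W[v-6:v+7,u-6:u+7,2]).round(1))
H=np.array(H); print("centre",H.mean(0),"x-dirs",H[1]-H[0],H[3]-H[2],"y-dirs",H[2]-H[0],H[3]-H[1])
# rim outline: intersection with mask at z>46
w=W.reshape(-1,3); m=(np.abs(w[:,0]-503)<80)&(np.abs(w[:,1]-121)<80)&(w[:,2]>48)&(w[:,2]<54); q=w[m]
print("x range",np.percentile(q[:,0],[.5,99.5]),"near y",np.percentile(q[:,1],.5))
tcp=np.array([502.1,-23.9]); n=W[150:300,200:310].reshape(-1,3)
for a,b in((122,135),(135,160)): print("held",fit(n,tcp,(a,b),15,30))
m=np.hypot(*(n[:,:2]-tcp).T)<25; print("tip z",np.nanpercentile(n[m&(n[:,2]<225)][:,2],[1,50,99]))
```

```text
(np.float64(221.5), np.float64(69.1)) 81 [478.9  97.9  30. ] depth z 30.4
(np.float64(269.6), np.float64(69.3)) 80 [528.6  93.6  30. ] depth z 30.4
(np.float64(220.3), np.float64(14.9)) 92 [483.3 147.8  30. ] depth z 30.5
(np.float64(270.5), np.float64(15.1)) 93 [533.  143.5  30. ] depth z 30.5
centre [505.94346517 120.67492103] x-dirs [49.74760642 -4.3243791 ] [49.69781162 -4.29461344] y-dirs [ 4.42481579 49.86228645] [ 4.375021   49.89205211]
x range [454.00277911 556.92014195] near y 68.38142728390068
held (124, array([502.4, -22.1]), np.float64(0.13))
held (383, array([502., -22.]), np.float64(0.49))
tip z [ -0.91175558 189.62898039 224.20679033]
```

```bash
python3 -c "
from h import *
go(479,97.2,150,-5)"
```

```text
t 7.2 tcp [502.1 -23.9 181.5] F [-0.3 -0.3 -0. ] w 19.5 j6 0.03 jaw -4.8
shift [ 0.633 -0.662 -2.374] dist 127.24718730977705
turn [ 0.004 -0.002 -0.002]
```

{"method": "carry_out", "body": {
  "targets": [
    {"dx": 0, "dy": -0.11, "dz": -0.4, "ax": 0, "ay": 0, "az": 0, "gripper": 15},
    {"dx": 0, "dy": -0.16, "dz": -0.6, "ax": 0, "ay": 0, "az": 0, "gripper": 15},
    {"dx": 0, "dy": -0.16, "dz": -0.6, "ax": 0, "ay": 0, "az": 0, "gripper": 15},
    {"dx": 0, "dy": -0.13, "dz": -0.45, "ax": 0, "ay": 0, "az": 0, "gripper": 15},
    {"dx": 0.2, "dy": -0.08, "dz": -0.25, "ax": 0, "ay": 0, "az": 0, "gripper": 15},
    {"dx": 0.2, "dy": 0, "dz": 0, "ax": 0, "ay": 0, "az": 0, "gripper": 15},
    {"dx": 0.15, "dy": 0, "dz": 0, "ax": 0, "ay": 0, "az": 0, "gripper": 15},
    {"dx": 0, "dy": 0, "dz": 0, "ax": 0, "ay": 0, "az": 0, "gripper": 15},
    {"dx": 0, "dy": 0, "dz": 0, "ax": 0, "ay": 0, "az": 0, "gripper": 15}
  ]
}}

```text
time: 8.1
tcp_pos: [479.7, 88.5, 150.2]
tcp_rot: [0.555, 1.569, -1.103]
ft_force: [0.3, 0.5, 0.2]
gripper_width: 19.6
```

```bash
python3 -c "
from h import *
go(479,97.2,100,-5)"
```

```text
t 8.1 tcp [479.7  88.5 150.2] F [0.3 0.5 0.2] w 19.6 j6 0.27 jaw -5.0
shift [ 1.004 -0.03  -0.173] dist 50.943299025862224
turn [-0.     0.002 -0.001]
```

{"method": "carry_out", "body": {
  "targets": [
    {"dx": 0, "dy": -0.02, "dz": -0.17, "ax": 0, "ay": 0, "az": 0, "gripper": 15},
    {"dx": 0, "dy": 0, "dz": 0, "ax": 0, "ay": 0, "az": 0, "gripper": 15},
    {"dx": 0.2, "dy": 0, "dz": 0, "ax": 0, "ay": 0, "az": 0, "gripper": 15},
    {"dx": 0.2, "dy": 0, "dz": 0, "ax": 0, "ay": 0, "az": 0, "gripper": 15},
    {"dx": 0.1, "dy": 0, "dz": 0, "ax": 0, "ay": 0, "az": 0, "gripper": 15},
    {"dx": 0, "dy": 0, "dz": 0, "ax": 0, "ay": 0, "az": 0, "gripper": 15}
  ]
}}

```text
time: 8.7
tcp_pos: [480.2, 96.5, 123.3]
tcp_rot: [0.845, 1.568, -0.815]
ft_force: [-0.3, 0.5, -0.7]
gripper_width: 19.5
```

```bash
python3 -c "
from h import *
go(479,97.4,95,-5)"
```

```text
t 8.7 tcp [480.2  96.5 123.3] F [-0.3  0.5 -0.7] w 19.5 j6 0.29 jaw -5.1
shift [ 0.566 -0.026 -0.016] dist 28.342757372362833
turn [-0.002  0.002 -0.002]
```

{"method": "carry_out", "body": {
  "targets": [
    {"dx": 0.15, "dy": -0.02, "dz": -0.02, "ax": 0, "ay": 0, "az": 0, "gripper": 15},
    {"dx": 0.2, "dy": 0, "dz": 0, "ax": 0, "ay": 0, "az": 0, "gripper": 15},
    {"dx": 0.15, "dy": 0, "dz": 0, "ax": 0, "ay": 0, "az": 0, "gripper": 15},
    {"dx": 0, "dy": 0, "dz": 0, "ax": 0, "ay": 0, "az": 0, "gripper": 15}
  ],
  "newtons": 30
}}

```text
time: 9.1
tcp_pos: [479.0, 97.6, 95.8]
tcp_rot: [0.641, 1.568, -1.019]
ft_force: [-0.3, 0.1, -0.3]
gripper_width: 19.1
```

{"method": "carry_out", "body": {
  "targets": [
    {"dx": 0.06, "dy": 0, "dz": 0, "ax": 0, "ay": 0, "az": 0, "gripper": 15},
    {"dx": 0.06, "dy": 0, "dz": 0, "ax": 0, "ay": 0, "az": 0, "gripper": 15},
    {"dx": 0.06, "dy": 0, "dz": 0, "ax": 0, "ay": 0, "az": 0, "gripper": 15}
  ]
}}

```text
time: 9.4
tcp_pos: [479.4, 97.6, 86.7]
tcp_rot: [0.818, 1.568, -0.842]
ft_force: [-1.1, 0.2, 3.8]
gripper_width: 19.2
```

{"method": "carry_out", "body": {
  "targets": [
    {"dx": 0.08, "dy": 0, "dz": 0, "ax": 0, "ay": 0, "az": 0, "gripper": 15},
    {"dx": 0.08, "dy": 0, "dz": 0, "ax": 0, "ay": 0, "az": 0, "gripper": 15}
  ]
}}

```text
time: 9.6
tcp_pos: [479.4, 97.6, 78.6]
tcp_rot: [0.905, 1.568, -0.756]
ft_force: [-1.4, 0.8, 2.7]
gripper_width: 18.8
```

{"method": "carry_out", "body": {
  "targets": [
    {"dx": 0.08, "dy": 0, "dz": 0, "ax": 0, "ay": 0, "az": 0, "gripper": 15},
    {"dx": 0.08, "dy": 0, "dz": 0, "ax": 0, "ay": 0, "az": 0, "gripper": 15},
    {"dx": 0.06, "dy": 0, "dz": 0, "ax": 0, "ay": 0, "az": 0, "gripper": 15}
  ]
}}

```text
time: 9.9
tcp_pos: [480.8, 97.9, 68.2]
tcp_rot: [1.369, 1.566, -0.291]
ft_force: [-6.4, -2.0, 48.9]
gripper_width: 19.4
```

{"method": "carry_out", "body": {
  "targets": [
    {"dx": 0.05, "dy": 0, "dz": 0, "ax": 0, "ay": 0, "az": 0, "gripper": 15},
    {"dx": 0.05, "dy": 0, "dz": 0, "ax": 0, "ay": 0, "az": 0, "gripper": 15}
  ]
}}

```text
time: 10.1
tcp_pos: [484.6, 98.8, 67.8]
tcp_rot: [1.672, 1.56, 0.012]
ft_force: [-8.7, -1.8, 39.1]
gripper_width: 19.8
```

The floor bottomed at TCP 68 with a sharp force rise, so this cell slides. I'll relax and release.

{"method": "carry_out", "body": {
  "targets": [
    {"dx": -0.02, "dy": -0.05, "dz": 0, "ax": 0, "ay": 0, "az": 0, "gripper": 15},
    {"dx": 0, "dy": -0.03, "dz": 0, "ax": 0, "ay": 0, "az": 0, "gripper": 34},
    {"dx": 0, "dy": 0, "dz": 0, "ax": 0, "ay": 0, "az": 0, "gripper": 34}
  ]
}}

```text
time: 10.4
tcp_pos: [482.1, 99.4, 69.5]
tcp_rot: [1.714, 1.556, 0.053]
ft_force: [0.6, -0.6, -0.5]
gripper_width: 32.8
```

```bash
python3 -c "
from h import *
go(479,97.6,160,-5)"
```

```text
t 10.4 tcp [482.1  99.4  69.5] F [ 0.6 -0.6 -0.5] w 32.8 j6 0.29 jaw -5.1
shift [-1.81  -0.032  0.038] dist 90.52327316245979
turn [-0.002 -0.002 -0.014]
```

{"method": "carry_out", "body": {
  "targets": [
    {"dx": 0, "dy": -0.05, "dz": 0, "ax": 0, "ay": 0, "az": -0.01, "gripper": 36},
    {"dx": -0.3, "dy": 0, "dz": 0, "ax": 0, "ay": 0, "az": 0, "gripper": 36},
    {"dx": -0.6, "dy": 0, "dz": 0, "ax": 0, "ay": 0, "az": 0, "gripper": 36},
    {"dx": -0.8, "dy": 0, "dz": 0, "ax": 0, "ay": 0, "az": 0, "gripper": 50},
    {"dx": -0.2, "dy": 0.1, "dz": 0.6, "ax": 0, "ay": 0, "az": 0, "gripper": 50},
    {"dx": 0, "dy": 0.1, "dz": 0.8, "ax": 0, "ay": 0, "az": 0, "gripper": 50},
    {"dx": 0, "dy": 0.1, "dz": 0.8, "ax": 0, "ay": 0, "az": 0, "gripper": 50},
    {"dx": 0, "dy": 0, "dz": 0.4, "ax": 0, "ay": 0, "az": 0, "gripper": 50},
    {"dx": 0, "dy": 0, "dz": 0, "ax": 0, "ay": 0, "az": 0, "gripper": 50},
    {"dx": 0, "dy": 0, "dz": 0, "ax": 0, "ay": 0, "az": 0, "gripper": 50}
  ]
}}

```text
time: 11.4
tcp_pos: [481.5, -35.3, 164.4]
tcp_rot: [-1.838, 1.567, 2.787]
ft_force: [0.1, 0.7, 0.2]
gripper_width: 49.6
```

Run:
```python
from h import *
p,d,K,T=snap("wrist"); np.savez("w5",p=p,d=d,K=K,T=T)
cv2.imwrite("pics/w5.png",p)
W=cloud(d,K,T).reshape(-1,3)
print("black cap",fit(W,(480,98),(70,84),10.5,20),"body near rim",fit(W,(480,98),(40,52),15,17))
m=np.hypot(*(W[:,:2]-(480,98)).T)<20; print("top z",np.nanpercentile(W[m][:,2],99.5), "white",fit(W,(506.5,-73.5),(61,74),10.5))
go(506.6,-73.5,160,-5)
```

```text
black cap (107, array([479.5,  99.9]), np.float64(0.15)) body near rim (78, array([479.7,  99.5]), np.float64(0.25))
top z 101.7631456003665 white (102, array([506.8, -74. ]), np.float64(0.22))
t 11.4 tcp [481.4 -35.  164.4] F [0.5 0.1 0.5] w 49.8 j6 0.01 jaw -5.0
shift [0.084 0.568 0.724] dist 46.226492879618455
turn [ 0.001 -0.001  0.004]
```

View pics/w5.png

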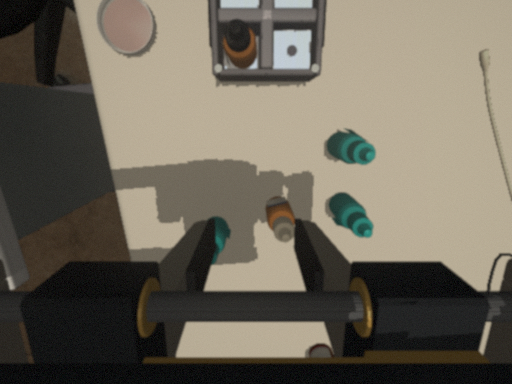

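Black bottle: upright, top at 101.8 mm (8+93=101 expected), at pixel (238,45). White bottle: at pixel (282,220), world (506.8,-73.9). Now to the white one.

{"method": "carry_out", "body": {
  "targets": [
    {"dx": 0, "dy": 0.3, "dz": 0.4, "ax": 0, "ay": 0, "az": 0, "gripper": 50},
    {"dx": 0, "dy": 0.24, "dz": 0.3, "ax": 0, "ay": 0, "az": 0, "gripper": 50},
    {"dx": 0, "dy": 0, "dz": 0, "ax": 0, "ay": 0, "az": 0, "gripper": 50},
    {"dx": 0, "dy": 0, "dz": 0, "ax": 0, "ay": 0, "az": 0, "gripper": 50}
  ]
}}

```text
time: 11.85
tcp_pos: [506.0, -69.7, 163.2]
tcp_rot: [-1.91, 1.564, 2.719]
ft_force: [0.6, -0.2, 0.5]
gripper_width: 50.2
```

```bash
python3 -c "
from h import *
go(506.7,-73.8,60.5,-5)"
```

```text
t 11.8 tcp [506.  -69.7 163.2] F [ 0.6 -0.2  0.5] w 50.2 j6 -0.06 jaw -4.8
shift [2.054 0.034 0.086] dist 102.80712552639591
turn [ 0.004 -0.002  0.006]
```

{"method": "carry_out", "body": {
  "targets": [
    {"dx": 0, "dy": 0.02, "dz": 0.08, "ax": 0, "ay": 0, "az": 0, "gripper": 50},
    {"dx": 0.3, "dy": 0, "dz": 0, "ax": 0, "ay": 0, "az": 0, "gripper": 50},
    {"dx": 0.4, "dy": 0, "dz": 0, "ax": 0, "ay": 0, "az": 0, "gripper": 50},
    {"dx": 0.4, "dy": 0, "dz": 0, "ax": 0, "ay": 0, "az": 0, "gripper": 50},
    {"dx": 0.3, "dy": 0, "dz": 0, "ax": 0, "ay": 0, "az": 0, "gripper": 50},
    {"dx": 0.15, "dy": 0, "dz": 0, "ax": 0, "ay": 0, "az": 0, "gripper": 50},
    {"dx": 0, "dy": 0, "dz": 0, "ax": 0, "ay": 0, "az": 0, "gripper": 50},
    {"dx": 0, "dy": 0, "dz": 0, "ax": 0, "ay": 0, "az": 0, "gripper": 50}
  ]
}}

```text
time: 12.65
tcp_pos: [505.1, -70.4, 84.1]
tcp_rot: [-2.028, 1.564, 2.605]
ft_force: [0.0, 0.7, 0.1]
gripper_width: 49.8
```

```bash
python3 -c "
from h import *
go(506.7,-73.8,60.5,-5)"
```

```text
t 12.7 tcp [505.1 -70.4  84.1] F [0.  0.7 0.1] w 49.8 j6 -0.07 jaw -4.6
shift [0.472 0.041 0.067] dist 23.936839808535428
turn [ 0.007 -0.003  0.006]
```

{"method": "carry_out", "body": {
  "targets": [
    {"dx": 0.1, "dy": 0.04, "dz": 0.07, "ax": 0, "ay": 0, "az": 0, "gripper": 50},
    {"dx": 0, "dy": 0, "dz": 0, "ax": 0, "ay": 0, "az": 0, "gripper": 50},
    {"dx": 0.2, "dy": 0, "dz": 0, "ax": 0, "ay": 0, "az": 0, "gripper": 50},
    {"dx": 0.17, "dy": 0.01, "dz": 0.01, "ax": 0, "ay": 0, "az": 0, "gripper": 50},
    {"dx": 0, "dy": 0, "dz": 0, "ax": 0, "ay": 0, "az": 0, "gripper": 50},
    {"dx": 0, "dy": 0, "dz": 0, "ax": 0, "ay": 0, "az": 0, "gripper": 50}
  ]
}}

```text
time: 13.25
tcp_pos: [508.7, -75.1, 60.5]
tcp_rot: [-2.343, 1.567, 2.289]
ft_force: [-0.5, -0.2, -0.0]
gripper_width: 50.2
```

```bash
python3 -c "
from h import *
go(506.7,-73.8,60.5,-5)"
```

```text
t 13.2 tcp [508.7 -75.1  60.5] F [-0.5 -0.2 -0. ] w 50.2 j6 -0.07 jaw -4.6
shift [-0.    -0.043 -0.022] dist 2.405427718212846
turn [ 0.007 -0.003  0.003]
```

{"method": "carry_out", "body": {
  "targets": [
    {"dx": 0, "dy": -0.04, "dz": -0.02, "ax": 0, "ay": 0, "az": 0, "gripper": 50},
    {"dx": 0, "dy": 0, "dz": 0, "ax": 0, "ay": 0, "az": 0, "gripper": 32},
    {"dx": 0, "dy": 0, "dz": 0, "ax": 0, "ay": 0, "az": 0, "gripper": 28}
  ],
  "newtons": 20
}}

```text
time: 13.55
tcp_pos: [506.6, -73.8, 60.6]
tcp_rot: [-2.326, 1.567, 2.306]
ft_force: [-0.3, -0.3, 0.4]
gripper_width: 36.1
```

{"method": "carry_out", "body": {
  "targets": [
    {"dx": 0, "dy": 0, "dz": 0, "ax": 0, "ay": 0, "az": 0, "gripper": 15},
    {"dx": 0, "dy": 0, "dz": 0, "ax": 0, "ay": 0, "az": 0, "gripper": 15},
    {"dx": 0, "dy": 0, "dz": 0, "ax": 0, "ay": 0, "az": 0, "gripper": 15}
  ],
  "newtons": 20
}}

```text
time: 13.85
tcp_pos: [506.8, -73.7, 60.9]
tcp_rot: [-2.444, 1.567, 2.188]
ft_force: [-1.5, 0.5, -0.1]
gripper_width: 19.5
```

```bash
python3 -c "
from h import *
go(528.6,93.6,150,-5)"
```

```text
t 13.8 tcp [506.8 -73.7  60.9] F [-1.5  0.5 -0.1] w 19.5 j6 -0.07 jaw -4.6
shift [-1.772  0.162 -3.376] dist 190.8146768868732
turn [ 0.007 -0.003  0.002]
```

{"method": "carry_out", "body": {
  "targets": [
    {"dx": -0.3, "dy": 0, "dz": 0, "ax": 0, "ay": 0, "az": 0, "gripper": 15},
    {"dx": -0.6, "dy": 0, "dz": 0, "ax": 0, "ay": 0, "az": 0, "gripper": 15},
    {"dx": -0.7, "dy": 0, "dz": 0, "ax": 0, "ay": 0, "az": 0, "gripper": 15},
    {"dx": -0.4, "dy": 0.02, "dz": -0.2, "ax": 0, "ay": 0, "az": 0, "gripper": 15},
    {"dx": 0, "dy": 0.04, "dz": -0.6, "ax": 0, "ay": 0, "az": 0, "gripper": 15},
    {"dx": 0, "dy": 0.04, "dz": -0.8, "ax": 0, "ay": 0, "az": 0, "gripper": 15},
    {"dx": 0, "dy": 0.03, "dz": -0.8, "ax": 0, "ay": 0, "az": 0, "gripper": 15},
    {"dx": 0, "dy": 0.03, "dz": -0.5, "ax": 0, "ay": 0, "az": 0, "gripper": 15},
    {"dx": 0, "dy": 0, "dz": -0.2, "ax": 0, "ay": 0, "az": 0, "gripper": 15},
    {"dx": 0, "dy": 0, "dz": 0, "ax": 0, "ay": 0, "az": 0, "gripper": 15}
  ]
}}

```text
time: 14.85
tcp_pos: [528.2, 84.3, 166.2]
tcp_rot: [-2.813, 1.567, 1.817]
ft_force: [-0.6, -0.1, -0.3]
gripper_width: 19.7
```

```bash
python3 -c "
from h import *
go(528.6,93.6,120,-5)"
```

```text
t 14.8 tcp [528.2  84.3 166.2] F [-0.6 -0.1 -0.3] w 19.7 j6 0.23 jaw -4.7
shift [ 0.924 -0.007 -0.183] dist 47.08426409309591
turn [ 0.005 -0.004  0.001]
```

{"method": "carry_out", "body": {
  "targets": [
    {"dx": 0, "dy": 0, "dz": -0.18, "ax": 0, "ay": 0, "az": 0, "gripper": 15},
    {"dx": 0, "dy": 0, "dz": 0, "ax": 0, "ay": 0, "az": 0, "gripper": 15},
    {"dx": 0.3, "dy": 0, "dz": 0, "ax": 0, "ay": 0, "az": 0, "gripper": 15},
    {"dx": 0.3, "dy": 0, "dz": 0, "ax": 0, "ay": 0, "az": 0, "gripper": 15},
    {"dx": 0.2, "dy": 0, "dz": 0, "ax": 0, "ay": 0, "az": 0, "gripper": 15},
    {"dx": 0, "dy": 0, "dz": 0, "ax": 0, "ay": 0, "az": 0, "gripper": 15},
    {"dx": 0, "dy": 0, "dz": 0, "ax": 0, "ay": 0, "az": 0, "gripper": 15}
  ]
}}

```text
time: 15.55
tcp_pos: [528.8, 88.5, 125.1]
tcp_rot: [-2.491, 1.568, 2.134]
ft_force: [-0.2, 0.1, 0.8]
gripper_width: 19.9
```

```bash
python3 -c "
from h import *
go(528.6,93.6,95,-5)"
```

```text
t 15.6 tcp [528.8  88.5 125.1] F [-0.2  0.1  0.8] w 19.9 j6 0.25 jaw -5.0
shift [ 0.602 -0.012 -0.1  ] dist 30.506581282042312
turn [ 0.    -0.002  0.001]
```

{"method": "carry_out", "body": {
  "targets": [
    {"dx": 0, "dy": -0.01, "dz": -0.1, "ax": 0, "ay": 0, "az": 0, "gripper": 15},
    {"dx": 0, "dy": 0, "dz": 0, "ax": 0, "ay": 0, "az": 0, "gripper": 15},
    {"dx": 0.2, "dy": 0, "dz": 0, "ax": 0, "ay": 0, "az": 0, "gripper": 15},
    {"dx": 0.2, "dy": 0, "dz": 0, "ax": 0, "ay": 0, "az": 0, "gripper": 15},
    {"dx": 0.15, "dy": 0, "dz": 0, "ax": 0, "ay": 0, "az": 0, "gripper": 15},
    {"dx": 0, "dy": 0, "dz": 0, "ax": 0, "ay": 0, "az": 0, "gripper": 15},
    {"dx": 0, "dy": 0, "dz": 0, "ax": 0, "ay": 0, "az": 0, "gripper": 15}
  ],
  "newtons": 30
}}

```text
time: 16.25
tcp_pos: [529.4, 94.0, 96.3]
tcp_rot: [3.105, 1.568, 1.447]
ft_force: [-0.0, 1.1, 0.4]
gripper_width: 19.3
```

```bash
python3 -c "
from h import *
go(528.6,93.6,92,-5)"
```

```text
t 16.2 tcp [529.4  94.   96.3] F [-0.   1.1  0.4] w 19.3 j6 0.26 jaw -5.0
shift [ 0.086 -0.015  0.009] dist 4.415696228770558
turn [ 0.    -0.002 -0.   ]
```

{"method": "carry_out", "body": {
  "targets": [
    {"dx": 0.08, "dy": -0.01, "dz": 0, "ax": 0, "ay": 0, "az": 0, "gripper": 15},
    {"dx": 0.05, "dy": 0, "dz": 0, "ax": 0, "ay": 0, "az": 0, "gripper": 15}
  ]
}}

```text
time: 16.45
tcp_pos: [529.7, 94.2, 90.5]
tcp_rot: [2.646, 1.568, 0.988]
ft_force: [-5.7, -1.5, 29.1]
gripper_width: 19.6
```

{"method": "carry_out", "body": {
  "targets": [
    {"dx": 0.04, "dy": 0, "dz": 0, "ax": 0, "ay": 0, "az": 0, "gripper": 15}
  ]
}}

```text
time: 16.55
tcp_pos: [530.5, 94.4, 90.4]
tcp_rot: [2.427, 1.566, 0.769]
ft_force: [-8.6, -1.2, 36.2]
gripper_width: 19.3
```

B is locked (36 N, no travel). Lift out and try the cell behind it, D (533,143.5).

{"method": "carry_out", "body": {
  "targets": [
    {"dx": -0.3, "dy": 0, "dz": 0, "ax": 0, "ay": 0, "az": 0, "gripper": 15},
    {"dx": -0.5, "dy": 0, "dz": 0, "ax": 0, "ay": 0, "az": 0, "gripper": 15},
    {"dx": -0.3, "dy": 0, "dz": 0, "ax": 0, "ay": 0, "az": 0, "gripper": 15},
    {"dx": 0, "dy": 0, "dz": -0.4, "ax": 0, "ay": 0, "az": 0, "gripper": 15},
    {"dx": 0, "dy": 0, "dz": -0.5, "ax": 0, "ay": 0, "az": 0, "gripper": 15},
    {"dx": 0, "dy": 0, "dz": 0, "ax": 0, "ay": 0, "az": 0, "gripper": 15},
    {"dx": 0, "dy": 0, "dz": 0, "ax": 0, "ay": 0, "az": 0, "gripper": 15}
  ]
}}

```text
time: 17.25
tcp_pos: [535.3, 139.9, 149.3]
tcp_rot: [2.167, 1.563, 0.508]
ft_force: [0.0, -0.6, -0.8]
gripper_width: 19.4
```

```bash
python3 -c "
from h import *
go(533,143.5,120,-5)"
```

```text
t 17.2 tcp [535.3 139.9 149.3] F [ 0.  -0.6 -0.8] w 19.4 j6 0.34 jaw -5.0
shift [ 0.585 -0.057 -0.066] dist 29.575038947870002
turn [-0.001 -0.004 -0.006]
```

{"method": "carry_out", "body": {
  "targets": [
    {"dx": 0, "dy": -0.05, "dz": -0.06, "ax": 0, "ay": 0, "az": 0, "gripper": 15},
    {"dx": 0, "dy": 0, "dz": 0, "ax": 0, "ay": 0, "az": 0, "gripper": 15},
    {"dx": 0.2, "dy": 0, "dz": 0, "ax": 0, "ay": 0, "az": 0, "gripper": 15},
    {"dx": 0.25, "dy": 0, "dz": 0, "ax": 0, "ay": 0, "az": 0, "gripper": 15},
    {"dx": 0, "dy": 0, "dz": 0, "ax": 0, "ay": 0, "az": 0, "gripper": 15},
    {"dx": 0, "dy": 0, "dz": 0, "ax": 0, "ay": 0, "az": 0, "gripper": 15}
  ]
}}

```text
time: 17.85
tcp_pos: [531.8, 140.7, 123.4]
tcp_rot: [2.203, 1.566, 0.543]
ft_force: [-1.2, -0.2, -1.0]
gripper_width: 19.4
```

```bash
python3 -c "
from h import *
go(533,143.5,95,-5)"
```

```text
t 17.9 tcp [531.8 140.7 123.4] F [-1.2 -0.2 -1. ] w 19.4 j6 0.34 jaw -5.1
shift [ 0.568  0.017 -0.056] dist 28.530205073076644
turn [-0.002 -0.003 -0.004]
```

{"method": "carry_out", "body": {
  "targets": [
    {"dx": 0, "dy": 0.02, "dz": -0.06, "ax": 0, "ay": 0, "az": 0, "gripper": 15},
    {"dx": 0, "dy": 0, "dz": 0, "ax": 0, "ay": 0, "az": 0, "gripper": 15},
    {"dx": 0.2, "dy": 0, "dz": 0, "ax": 0, "ay": 0, "az": 0, "gripper": 15},
    {"dx": 0.2, "dy": 0, "dz": 0, "ax": 0, "ay": 0, "az": 0, "gripper": 15},
    {"dx": 0.12, "dy": 0, "dz": 0, "ax": 0, "ay": 0, "az": 0, "gripper": 15},
    {"dx": 0, "dy": 0, "dz": 0, "ax": 0, "ay": 0, "az": 0, "gripper": 15}
  ]
}}

```text
time: 18.45
tcp_pos: [533.4, 144.0, 95.1]
tcp_rot: [2.194, 1.566, 0.533]
ft_force: [0.3, 0.0, -0.4]
gripper_width: 19.4
```

```bash
python3 -c "
from h import *
go(533,143.5,92,-5)"
```

```text
t 18.4 tcp [533.4 144.   95.1] F [ 0.3  0.  -0.4] w 19.4 j6 0.35 jaw -5.1
shift [ 0.062 -0.007  0.01 ] dist 3.141654585066182
turn [-0.002 -0.003 -0.004]
```

{"method": "carry_out", "body": {
  "targets": [
    {"dx": 0.06, "dy": -0.01, "dz": 0, "ax": 0, "ay": 0, "az": 0, "gripper": 15},
    {"dx": 0.05, "dy": 0, "dz": 0, "ax": 0, "ay": 0, "az": 0, "gripper": 15}
  ]
}}

```text
time: 18.65
tcp_pos: [533.0, 144.0, 89.3]
tcp_rot: [2.2, 1.566, 0.54]
ft_force: [-0.7, -1.3, 3.3]
gripper_width: 19.5
```

{"method": "carry_out", "body": {
  "targets": [
    {"dx": 0.04, "dy": 0, "dz": 0, "ax": 0, "ay": 0, "az": 0, "gripper": 15}
  ]
}}

```text
time: 18.75
tcp_pos: [533.1, 144.1, 87.4]
tcp_rot: [2.196, 1.566, 0.536]
ft_force: [-0.3, -0.3, 3.7]
gripper_width: 19.7
```

D slides (3.7 N). Press on down, gently near the stop.

{"method": "carry_out", "body": {
  "targets": [
    {"dx": 0.08, "dy": 0, "dz": 0, "ax": 0, "ay": 0, "az": 0, "gripper": 15},
    {"dx": 0.08, "dy": 0, "dz": 0, "ax": 0, "ay": 0, "az": 0, "gripper": 15},
    {"dx": 0.08, "dy": 0, "dz": 0, "ax": 0, "ay": 0, "az": 0, "gripper": 15},
    {"dx": 0.05, "dy": 0, "dz": 0, "ax": 0, "ay": 0, "az": 0, "gripper": 15}
  ]
}}

```text
time: 19.15
tcp_pos: [533.0, 144.1, 72.4]
tcp_rot: [2.199, 1.566, 0.539]
ft_force: [-0.7, 0.5, 3.1]
gripper_width: 19.4
```

{"method": "carry_out", "body": {
  "targets": [
    {"dx": 0.04, "dy": 0, "dz": 0, "ax": 0, "ay": 0, "az": 0, "gripper": 15},
    {"dx": 0.03, "dy": 0, "dz": 0, "ax": 0, "ay": 0, "az": 0, "gripper": 15}
  ]
}}

```text
time: 19.35
tcp_pos: [533.1, 144.1, 68.5]
tcp_rot: [2.193, 1.566, 0.532]
ft_force: [-3.3, -1.0, 17.9]
gripper_width: 19.3
```

{"method": "carry_out", "body": {
  "targets": [
    {"dx": 0.03, "dy": 0, "dz": 0, "ax": 0, "ay": 0, "az": 0, "gripper": 15}
  ]
}}

```text
time: 19.45
tcp_pos: [534.1, 144.4, 68.3]
tcp_rot: [2.14, 1.564, 0.48]
ft_force: [-7.4, -1.0, 31.6]
gripper_width: 19.4
```

{"method": "carry_out", "body": {
  "targets": [
    {"dx": -0.02, "dy": 0, "dz": 0, "ax": 0, "ay": 0, "az": 0, "gripper": 15},
    {"dx": 0, "dy": 0, "dz": 0, "ax": 0, "ay": 0, "az": 0, "gripper": 36},
    {"dx": 0, "dy": 0, "dz": 0, "ax": 0, "ay": 0, "az": 0, "gripper": 36},
    {"dx": 0, "dy": 0, "dz": 0, "ax": 0, "ay": 0, "az": 0, "gripper": 36}
  ]
}}

```text
time: 19.85
tcp_pos: [535.0, 144.7, 69.4]
tcp_rot: [2.082, 1.562, 0.421]
ft_force: [0.4, -0.6, -0.3]
gripper_width: 35.5
```

{"method": "carry_out", "body": {
  "targets": [
    {"dx": 0, "dy": -0.03, "dz": 0, "ax": 0, "ay": 0, "az": 0, "gripper": 38},
    {"dx": -0.3, "dy": 0, "dz": 0, "ax": 0, "ay": 0, "az": 0, "gripper": 38},
    {"dx": -0.6, "dy": 0, "dz": 0, "ax": 0, "ay": 0, "az": 0, "gripper": 38},
    {"dx": -0.8, "dy": 0, "dz": 0, "ax": 0, "ay": 0, "az": 0, "gripper": 50},
    {"dx": -0.6, "dy": 0, "dz": 0.4, "ax": 0, "ay": 0, "az": 0, "gripper": 50},
    {"dx": -0.3, "dy": 0, "dz": 0.8, "ax": 0, "ay": 0, "az": 0, "gripper": 50},
    {"dx": 0, "dy": 0, "dz": 0.8, "ax": 0, "ay": 0, "az": 0, "gripper": 50},
    {"dx": 0, "dy": 0, "dz": 0.7, "ax": 0, "ay": 0, "az": 0, "gripper": 50},
    {"dx": 0, "dy": 0, "dz": 0.3, "ax": 0, "ay": 0, "az": 0, "gripper": 50},
    {"dx": 0, "dy": 0, "dz": 0, "ax": 0, "ay": 0, "az": 0, "gripper": 50}
  ]
}}

```text
time: 20.85
tcp_pos: [517.2, -9.7, 202.5]
tcp_rot: [1.871, 1.564, 0.214]
ft_force: [-0.3, 0.9, -0.8]
gripper_width: 49.6
```

Run:
```python
from h import *
go(500,-40,200,-5)
p,d,K,T=snap("wrist"); s=snap("side"); c=snap("scene")
W=cloud(d,K,T).reshape(-1,3)
for n,x in(("black",(479.6,99.7)),("white",(533.5,144))):
    m=np.hypot(*(W[:,:2]-x).T)<16
    print(n,"cap",fit(W,x,(69,84),10.5,18),"shoulder/body",fit(W,x,(42,53),15,17),"top z",np.nanpercentile(W[m][:,2],[98,99.5]))
for nm,x in(("petri",(363,137)),("tip",(467,365)),("dropper",(549,-291))):
  for n,S0,(pp,dd,K1,T1) in(("scene","scene_w.npy",c),("side","side_w.npy",s)):
    r=[]
    for w in(np.load(S0),cloud(dd,K1,T1)):
        w=w.reshape(-1,3); m=(np.abs(w[:,0]-x[0])<45)&(np.abs(w[:,1]-x[1])<45)&(w[:,2]>7)&(w[:,2]<48); r.append(np.median(w[m],0).round(1))
    print(nm,n,*r)
cv2.imwrite("pics/f.png",np.vstack([np.hstack([cv2.resize(p[:240],(400,300)),cv2.resize(s[0][150:300,200:400],(400,300),interpolation=2)]),cv2.resize(c[0][150:240,180:420],(800,300),interpolation=2)]))
```

```text
t 20.9 tcp [517.2  -9.7 202.5] F [-0.3  0.9 -0.8] w 49.6 j6 0.06 jaw -5.0
shift [ 0.046 -0.291  0.633] dist 34.895740704434175
turn [ 0.    -0.002 -0.006]
black cap (62, array([479.4,  99.8]), np.float64(0.15)) shoulder/body (40, array([479.9,  99.5]), np.float64(0.18)) top z [101.02463053 101.86334577]
white cap (109, array([535.5, 145. ]), np.float64(0.19)) shoulder/body (79, array([535.1, 144.7]), np.float64(0.18)) top z [100.98839062 101.47282313]
petri scene [360.2 129.   17.3] [360.9 128.8  17.4]
petri side [362.7 142.4  13.9] [362.8 142.5  13.8]
tip scene [454.4 338.6  27.2] [454.8 338.4  27.4]
tip side [464.5 382.6  44.6] [463.6 384.2  42.8]
dropper scene [ 537.3 -299.8   27.7] [ 538.4 -301.1   28.7]
dropper side [ 542.3 -277.2   26.4] [ 542.6 -277.9   27.8]
```

View pics/f.png

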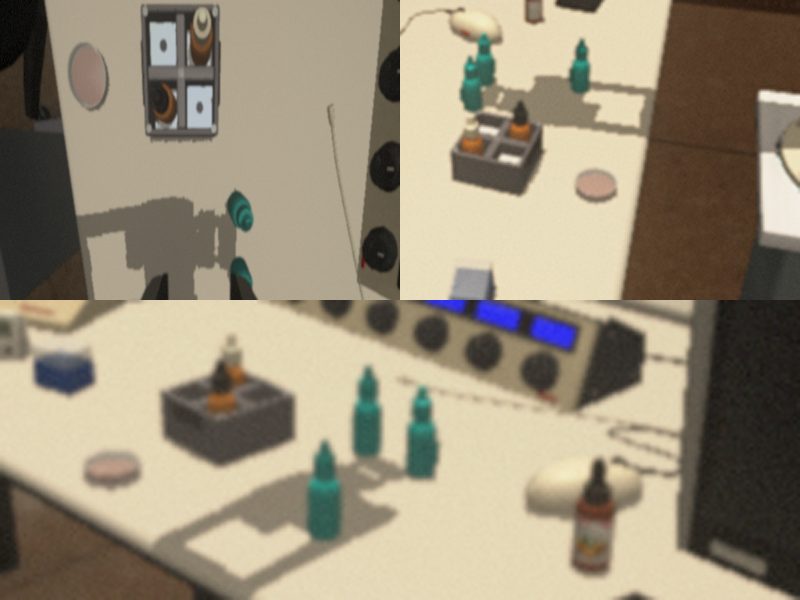

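Both bottles stand upright in diagonally opposite cells, at (165,105) and (202,40) in the wrist crop. Their tops are at 101 mm, which puts both floors at the bottom. The bystanders haven't moved and the gripper is clear.

```bash
python3 -c "
from h import *
print(ticket.close_job(), get_obs()['time'])"
```

```text
the job is handed in; nothing more can be done
the job is handed in; nothing more can be done
```

Both amber bottles stand upright in the caddy, one to a cell, on floors pressed all the way down and released. I handed the job in at about 21 s of the 67 s allowed.

- **Black cap:** It is in the near-left cell seen from above. That floor slid at about 4 N until it hit the stop.
- **White cap:** I tried the near-right cell first and found it locked: 36 N with no travel. I lifted the bottle out and put it in the far-right cell, which slid at about 3.5 N and stopped after 22 mm. I never tried the fourth cell.

**Last checks:**
- Both bottle tops measured about 101 mm high, as expected for a 93 mm bottle on a floor at 8 mm.
- The cap and body centres of each bottle agree within 0.6 mm, so both are upright.
- The petri dish and dropper bottle measured within 2 mm of their start positions. So did the tip box, except a height reading 1.8 mm and a position reading 1.6 mm off from the side camera, which I take as noise.
- The gripper was open and clear of everything.

**What went less well:**
- My first grip on the black bottle was 6 mm off-centre and tilted it, so I let go, checked it still stood in place, and gripped again.
- At the first floor's stop the wrist force reached 49 N through the gripped bottle. That is under the 120 N wrist limit, and I take the 40 N limit to apply to the arm and gripper body rather than the fingers.
- The white bottle sits about 2.5 mm off its cell centre, within the 4 mm clearance.

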